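# Tip the drained tube rack over and dock it in the loader

### The arm

A 7-joint arm with a two-finger parallel gripper is mounted at the origin on the work surface. World frame = base frame: x ahead of the robot, y to its left, z up, the work surface at z = 0. Lengths are in m, angles in rad, forces in N, time in s.
With the tool pointing down it reaches from about 0.425 to 0.95 m from the base axis. Payload 4.7 kg.
Tool frame: the origin (TCP) lies on the centre line of the jaws, within the pads' length; the fingertips stand 8 mm ahead of it and the grasp point (between the pads) lies 11 mm behind it (r.tcp_to_tips is the distance from the TCP to the fingertips, in m); z points along the fingers, y is the line along which they close (so a half turn about z gives the same grasp; the last joint's range is limited). The gripper opens to 87 mm and grips with 3 to 60 N. Pads are 19 mm wide; open, the fingers measure 117 mm over their backs; the gripper's body (75 mm by 190 mm) begins 51 mm behind the grasp point.
Start: joints at [1.293, 0.469, -0.049, 1.532, 0.024, 1.141, -0.082], TCP at [0.166, -0.654, 0.231] pointing down, gripper open.
Joint ranges: [-2.59, 2.59], [-0.33, 1.99], [-1.39, 1.29], [0.1, 2.45], [-1.04, 4.18], [0.21, 1.99], [-2.66, 2.66]. Speed limits (rad/s): [2.57, 2.57, 3.14, 3.14, 3.14, 3.14, 3.14].

### API

Orientations are given as a unit quaternion [x, y, z, w].
In Python, from station import r, viewer gives the robot as it stands (r), with the cameras (viewer).
- The arm moves only by the shell command python3 steer.py [FORCE], which reads ROWS from standard input. ROWS is a JSON list of rows, 1 to 8 of them, each written [[rx, ry, rz], [dx, dy, dz], opening]: a rotation vector rx, ry, rz in rad, then dx, dy, dz in m, then the finger opening in m; each row is the pose to reach, as a shift and turn from the pose commanded when the command began, along the tool's axes at that moment; what a row does not reach only later rows make up. A row lasts 1/10 s, in which the tool goes at most 0.05 m and 0.15 rad, less where a joint would pass 70% of its speed; a pose out of reach is approached as far as the arm can. The fingers move at their own pace and stop on an object; FORCE is the grip in N (left out, the last holds). Time passes only in rows, so rows that do not move let the fingers close. It prints the time, the measured TCP pose, the force, the opening and the grip force at its end. Input that does not fit is refused with a message, and nothing moves.
- r.sense(): the state, without advancing time (a new reading comes with each control period).
- viewer.snapshot(name): name is "side" or "top"; returns a dict with "img" (480x640x3 uint8, red, green, blue), "camera_matrix" (3x3 intrinsics, pixels), "cam_to_world" (4x4, takes a point from camera to world coordinates). Camera axes: x right, y down, z forward; pixel columns grow to the right and rows downward; lengths in m; the calibration is good to about 2 mm. A picture is of the moment at which its call begins. There is no depth.
- r.job_done(): hands the job in; it is judged then, once.
The state is a dict: "clock": time; "joint_pos": joint angles; "qd": joint speeds; "effort": joint torques, N m; "position": TCP position; "ee_rot": TCP orientation; "ft_force": force on the tool from outside, world axes, zero at the start; "torque": the same for the moment, N m; "width": finger opening in m; "grip_force": force on a finger pad.
Only numpy, scipy, OpenCV 4.12 (cv2) and the standard library are available. Lean on these libraries where they do the work, as an engineer would, in place of code of your own. Each camera call takes 0.05 s, during which the arm holds its last target. There are 200 camera calls.

### The job

The yellow tube rack that stands on end has drained: without picking it up, push it gently high on its side so that it topples over and lies with its two big holes facing up. Then set it down softly in the lane of the tube loader, big holes still up, and slide it against the sliding carriage until the carriage is fully home at the back, pressing it there with about 12 N for half a second and never more than 20 N. Let go of it there and leave the other things on the bench alone.

Things in the scene. Friction and masses are not known exactly. Their poses are not given: they have to be found in the camera images.
- rack: Yellow plastic four-way tube rack, a block 54 x 54 x 120 mm, 0.24 to 0.42 kg, standing on a square end. Origin: centre of the end it stands on; z runs along the 120 mm length (up at the start). The -x face has two big holes; +x has eight 11 mm holes; the y faces are solid with three 16 mm spots. Pushed high with 1 to 2 N it tips over its far lower edge and falls once 24 degrees over.
- rack_mid (a point): The centre of the rack's volume, 60 mm along its z axis from its origin; axes as the rack's. Lying on the bench it is 27 mm up, in the loader's lane 33 mm. The face that is pushed ends up on top. More than 15 N from the fingers while the rack stands is too rough.
- rack_face (a point): The centre of the big-hole face of the rack, 27 mm from rack_mid along -x of the rack. The holes are 24 mm across, 26 mm deep, centred 30 and 78 mm from the rack's origin end; beyond 92 mm (near the top at the start) the face is solid.
- loader: Fixed tube loader. Origin: on the bench under its lane; x runs along the lane to the back, z up. Aluminium floor 6 mm thick, x -110 to 140 mm, 100 mm wide. Two rails, tops 18 mm above the bench, inner sides at y = -30 and 30 mm, flaring outwards from x = -65 to the open front at -98 mm. White housing at x 135 to 220 mm, 120 mm wide, 66 mm high. A rack fully home has its centre at x = 35 mm.
- carriage (a joint): Travel of the loader's sliding carriage along the loader's +x, 0 (front) to 0.045 m (fully home against a hard stop). It stays where it is left; moving it takes about 4 N, and the rack itself drags with 1 to 3 N more, much more if the hand that holds it also bears down on it (keep the vertical force small).
- carriage_face (a point): The middle of the front face of the carriage (a dark block 54 mm wide, top 41 mm above the bench), against which the rack's end is pushed: on the lane's centre line, 24 mm above the bench, at x = 50 mm plus the carriage's travel in the loader's frame.
- dish: Bystander: a closed clear petri dish, 84 mm across, 15 mm high. Origin: centre of its underside.
- vial: Bystander: a small clear screw-cap jar, 28 mm across, 55 mm high. Origin: centre of its underside.
- tweezers: Bystander: steel tweezers lying flat, 110 mm long, 4 mm high. Origin: centre of its underside.
- mouse: Bystander: a black computer mouse, 105 x 60 x 32 mm, on a blue mat. Origin: centre of its underside.
- tipbox: Bystander: a white tip box, 120 x 82 mm, 53 mm high. Origin: centre of its underside.
- otherrack: Bystander: a second rack of the same kind that is already lying down with a capped tube in it, 120 x 54 mm, 54 mm high (80 mm with the tube). Origin: centre of its underside.
- bottle: Bystander: a glass bottle with a cap, 64 mm across, 130 mm high. Origin: centre of its underside.

How it is judged:
By the outcome, as a careful person would: the job done as asked, in the order asked, and still so for the second after the job is handed in, with the robot touching nothing.
It also fails if it takes over 72 s, if anything falls off the work surface, if the arm or the gripper's body presses on something with over 40 N, if the wrist force passes 120 N, or if a joint passes its speed limit or range.

## Working session

There is one attempt and no reset: what is moved stays moved. The work goes in short steps, Python scripts to look and compute and a shell command to move; the robot and the scene stay as the last step left them, time stands still between calls to the robot, and variables do not carry over. Pictures are saved under pics/ and viewed, at most 10 in all, crops included, and the job is handed in when it is done.

```bash
ls; mkdir -p pics; python3 - <<'E'
from station import r, viewer
import cv2,json
for n in("side","top"):
    s=viewer.snapshot(n); cv2.imwrite(f"pics/{n}0.png",s["img"][:,:,::-1]); print(n,s["camera_matrix"].round(1).tolist(),s["cam_to_world"].round(4).tolist())
print(r.sense(), r.tcp_to_tips)
E
```

```text
pics
station.py
steer.py
side [[617.3, 0.0, 318.4], [0.0, 617.3, 246.9], [0.0, 0.0, 1.0]] [[-0.969, -0.1622, 0.1863, 0.3038], [-0.2464, 0.5766, -0.779, 1.2126], [0.0189, -0.8007, -0.5987, 1.0134], [0.0, 0.0, 0.0, 1.0]]
top [[459.8, 0.0, 320.3], [0.0, 459.8, 241.2], [0.0, 0.0, 1.0]] [[0.0284, -0.9887, 0.1471, 0.4039], [-0.9995, -0.026, 0.018, -0.0102], [-0.014, -0.1475, -0.989, 1.4857], [0.0, 0.0, 0.0, 1.0]]
{'clock': 0.1, 'joint_pos': array([ 1.29306445,  0.46938233, -0.04860898,  1.53361394,  0.02412166,
        1.140981  , -0.08226477]), 'qd': array([-4.82002388e-04, -2.79661508e-03,  5.40719708e-05, -2.60016667e-03,
        3.02972050e-04, -6.34212976e-04,  1.55341086e-03]), 'effort': array([ 7.61025512e-04, -5.09165633e+01, -8.10856163e-02, -2.36825967e+01,
       -6.14257297e-02,  3.44510924e-02,  7.60411604e-05]), 'position': array([ 0.16611561, -0.65368279,  0.22957317]), 'ee_rot': array([ 9.92264536e-01,  1.24138160e-01, -1.49388082e-04, -8.86566580e-04]), 'ft_force': array([-0.01467939, -0.01145054, -0.66096861]), 'torque': array([-0.01996778, -0.01045049,  0.07065095]), 'grip_force': 0.0, 'width': 0.08680165127894009} 0.008
```

View pics/side0.png

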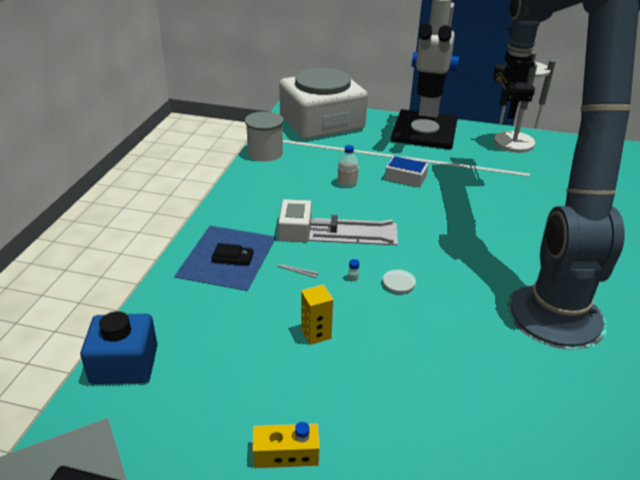

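View pics/top0.png

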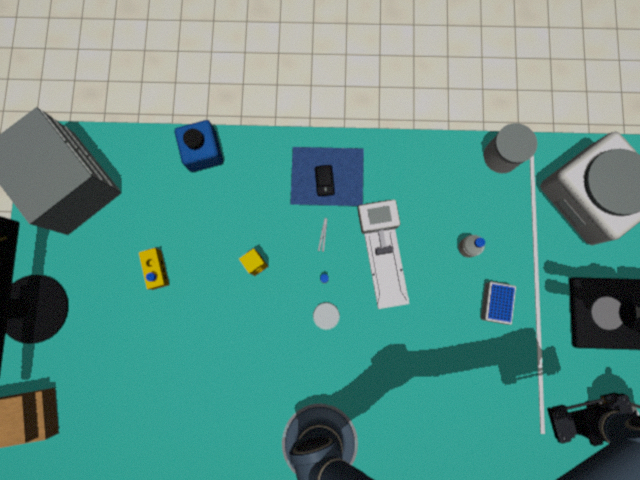

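The side view shows the standing rack at about (317,315) and the loader at (335,228). In the top view the rack is at (253,262), the loader runs from (395,305) to the housing at (380,215), and the carriage is near (384,245). I'll zoom in on both.

```bash
cat > h.py <<'E'
import numpy as np,cv2
from station import r, viewer
def ray(s,u,v):
    K=s["camera_matrix"];T=s["cam_to_world"]
    d=T[:3,:3]@np.linalg.solve(K,[u,v,1.]);return T[:3,3],d
def onz(s,u,v,z):
    o,d=ray(s,u,v);return o+d*(z-o[2])/d[2]
def proj(s,p):
    T=s["cam_to_world"];c=T[:3,:3].T@(np.array(p)-T[:3,3]);q=s["camera_matrix"]@c;return q[:2]/q[2]
def yellow(s):
    h=cv2.cvtColor(s["img"],cv2.COLOR_RGB2HSV);return cv2.inRange(h,(15,120,60),(32,255,255))
E
python3 - <<'E'
from h import *
a=viewer.snapshot("side");b=viewer.snapshot("top")
A=cv2.resize(a["img"][275:355,280:360],(480,480),interpolation=cv2.INTER_CUBIC)
B=cv2.resize(b["img"][240:285,230:275],(300,480)[:1]*2,interpolation=cv2.INTER_CUBIC)
L=cv2.resize(b["img"][195:315,350:420],(280,480),interpolation=cv2.INTER_CUBIC)
o=np.zeros((480,780,3),np.uint8);o[:,:480]=A;o[:300,480:780]=B
cv2.imwrite("pics/c1.png",o[:,:,::-1])
L=cv2.resize(b["img"][195:315,345:425],(400,600),interpolation=cv2.INTER_CUBIC)
M=cv2.resize(a["img"][190:250,270:405],(400,178),interpolation=cv2.INTER_CUBIC)
o=np.zeros((600,800,3),np.uint8);o[:,:400]=L;o[:178,400:]=M
cv2.imwrite("pics/c2.png",o[:,:,::-1])
E
```

```text
(no output)
```

View pics/c1.png

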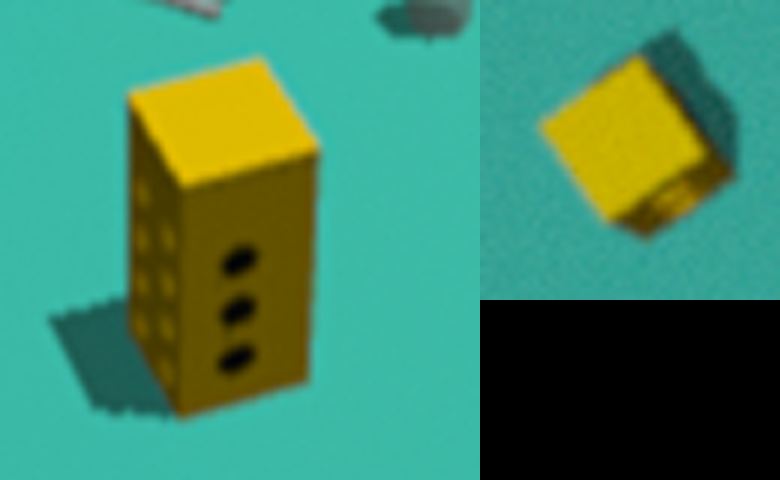

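View pics/c2.png

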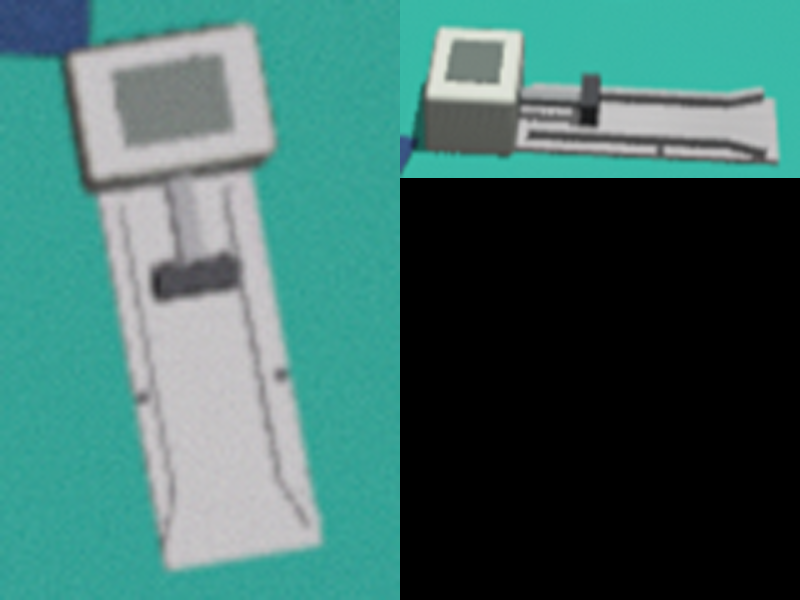

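In the side crop, the face with eight small holes (rack +x) looks to the left, toward world +x/+y. The three spots are on the face toward the camera. In the top crop the big-hole face shows at lower right (670,200), looking toward the robot (-x,-y). So the push goes along rack +x, away from the robot, and the rack should fall clear. Next I'll measure poses.

```bash
cat >> h.py <<'E'
def bright(s,box,lo):  # bright yellow face contour within box
    u0,v0,u1,v1=box;m=np.zeros((480,640),np.uint8);h=cv2.cvtColor(s["img"],cv2.COLOR_RGB2HSV)
    m[v0:v1,u0:u1]=cv2.inRange(h,(15,120,lo),(35,255,255))[v0:v1,u0:u1]
    return max(cv2.findContours(m,0,1)[0],key=cv2.contourArea)
def rect(s,c,z):
    P=np.array([onz(s,*p,z)[:2] for p in c[:,0].astype(float)],np.float32)*1000
    return cv2.minAreaRect(P)
E
python3 - <<'E'
from h import *
a=viewer.snapshot("side");b=viewer.snapshot("top")
print(a["img"][298,318],a["img"][315,310],b["img"][260,252],b["img"][270,258])
print("rack side",rect(a,bright(a,(280,270,360,355),150),.12),"top",rect(b,bright(b,(230,240,275,285),165),.12))
def loader(s,rng):
    pass
im=b["img"].astype(float)
sat=im[:,:,0]  # red: low on green bench
L=[];R=[]
def cross(row,th,c0,c1):
    x=row[c0:c1];i=np.where(np.diff((x>th).astype(int))!=0)[0]
    return [c0+k+(th-x[k])/(x[k+1]-x[k]) for k in i]
for v in range(245,298):
    t=cross(sat[v],120,350,425)
    if len(t)>=2: L.append(onz(b,t[0],v,.006)[:2]);R.append(onz(b,t[-1],v,.006)[:2])
F=[]
for u in range(382,406):
    t=cross(sat[:,u],120,285,320)
    if t:F.append(onz(b,u,t[-1],.006)[:2])
out=[]
for n,P in(("L",L),("R",R),("F",F)):
    l=cv2.fitLine(np.array(P,np.float32),cv2.DIST_HUBER,0,1e-4,1e-4).ravel();out.append(l);print(n,l,np.degrees(np.arctan2(l[1],l[0])),len(P))
d=out[0][:2]+out[1][:2]*np.sign(out[0][:2]@out[1][:2]);d/=np.linalg.norm(d);d*=np.sign(d[0])
n=np.array([-d[1],d[0]])
yl,yr=n@out[0][2:],n@out[1][2:];xf=d@out[2][2:]
print("width",yl-yr,"yaw",np.degrees(np.arctan2(d[1],d[0])),"origin",d*(xf+.11)+n*(yl+yr)/2)
E
```

```text
[222 187   0] [86 71  0] [204 181   0] [136 112   0]
rack side ((542.3875732421875, 221.13812255859375), (54.278892517089844, 54.027015686035156), 37.0347900390625) top ((543.54638671875, 221.05267333984375), (52.305145263671875, 51.819419860839844), 36.24251174926758)
L [ 0.9812105   0.19294035  0.5407273  -0.14630297] 11.12443 53
R [ 0.98205847  0.18857667  0.53860354 -0.25070712] 10.869732 53
F [ 0.1879764  -0.98217356  0.42192674 -0.22585525] -79.16528 24
width 0.102081835 yaw 10.997081 origin [ 0.5290697  -0.20056409]
```

```bash
cat >> h.py <<'E'
from scipy.spatial.transform import Rotation as Ro
def plan(t,yaw):  # yaw deg of tool x; shift & turn in tool axes
    s=r.sense();R=Ro.from_quat(s["ee_rot"]);c,n=np.cos(np.radians(yaw)),np.sin(np.radians(yaw))
    G=Ro.from_matrix(np.array([[c,n,0],[n,-c,0],[0,0,-1]]))
    print("turn",(R.inv()*G).as_rotvec().round(4),"shift",R.inv().apply(np.array(t)-s["position"]).round(4))
E
python3 -c "
from h import *
plan([.45,-.35,.23],36.8);plan([.495,.185,.23],36.8)"
```

```text
turn [-6.000e-04 -1.000e-04 -3.935e-01] shift [ 3.499e-01 -2.248e-01  3.000e-04]
turn [-6.000e-04 -1.000e-04 -3.935e-01] shift [ 5.253e-01 -7.323e-01  6.000e-04]
```

```bash
echo '[[[0, 0, 0], [0.044, -0.022, 0], 0.0], [[0, 0, 0], [0.088, -0.044, 0], 0], [[0, 0, 0], [0.131, -0.07, 0], 0], [[0, 0, 0], [0.175, -0.094, 0], 0], [[0, 0, 0], [0.219, -0.118, 0], 0], [[0, 0, -0.1], [0.262, -0.142, 0], 0], [[0, 0, -0.15], [0.306, -0.17, 0], 0], [[0, 0, -0.2], [0.345, -0.2, 0], 0]]' | python3 steer.py 10
python3 -c "
from h import *
plan([.495,.185,.23],36.8);plan([.495,.185,.113],36.8)"
```

```text
clock: 1.1
position: [0.452, -0.3751, 0.2308]
ee_rot: [0.975, 0.223, 0.0, 0.0]
ft_force: [0.4, -0.5, 0.0]
width: 0.0307
grip_force: 0.0
turn [ 0.0009 -0.0004 -0.1915] shift [ 0.2827 -0.4854  0.0005]
turn [ 0.0009 -0.0004 -0.1915] shift [ 0.2826 -0.4855  0.1175]
```

```bash
echo '[[[0, 0, -0.03], [0.025, -0.042, 0], 0], [[0, 0, -0.06], [0.05, -0.085, 0], 0], [[0, 0, -0.09], [0.075, -0.128, 0], 0], [[0, 0, -0.12], [0.1, -0.171, 0], 0], [[0, 0, -0.15], [0.125, -0.214, 0], 0], [[0, 0, -0.19], [0.15, -0.257, 0], 0], [[0, 0, -0.19], [0.175, -0.3, 0], 0], [[0, 0, -0.19], [0.2, -0.343, 0], 0]]' | python3 steer.py
python3 -c "
from h import *
plan([.495,.185,.23],36.8);plan([.495,.185,.113],36.8)"
```

```text
clock: 1.9
position: [0.4817, 0.0211, 0.2309]
ee_rot: [0.949, 0.314, 0.0, 0.0]
ft_force: [1.0, -0.1, -0.3]
width: 0.0003
grip_force: 0.0
turn [ 0.0011 -0.0005 -0.0039] shift [ 0.1083 -0.1237  0.0008]
turn [ 0.0011 -0.0005 -0.0039] shift [ 0.1083 -0.1238  0.1178]
```

```bash
echo '[[[0, 0, -0.004], [0.033, -0.037, 0], 0], [[0, 0, -0.004], [0.065, -0.074, 0], 0], [[0, 0, -0.004], [0.095, -0.108, 0], 0], [[0, 0, -0.004], [0.108, -0.124, 0.03], 0], [[0, 0, -0.004], [0.108, -0.124, 0.07], 0], [[0, 0, -0.004], [0.108, -0.124, 0.105], 0], [[0, 0, -0.004], [0.108, -0.124, 0.118], 0], [[0, 0, -0.004], [0.108, -0.124, 0.118], 0]]' | python3 steer.py
python3 -c "
from h import *
plan([.495,.185,.113],36.8)
s=viewer.snapshot('side');cv2.imwrite('pics/p1.png',cv2.resize(s['img'][200:360,220:440],(660,480))[:,:,::-1])"
```

```text
clock: 2.7
position: [0.4937, 0.1827, 0.1111]
ee_rot: [0.949, 0.316, -0.002, 0.0]
ft_force: [-1.1, 0.3, 0.3]
width: 0.0004
grip_force: 0.0
turn [-0.0011  0.0035  0.0005] shift [ 0.0024 -0.0011 -0.0019]
```

View pics/p1.png

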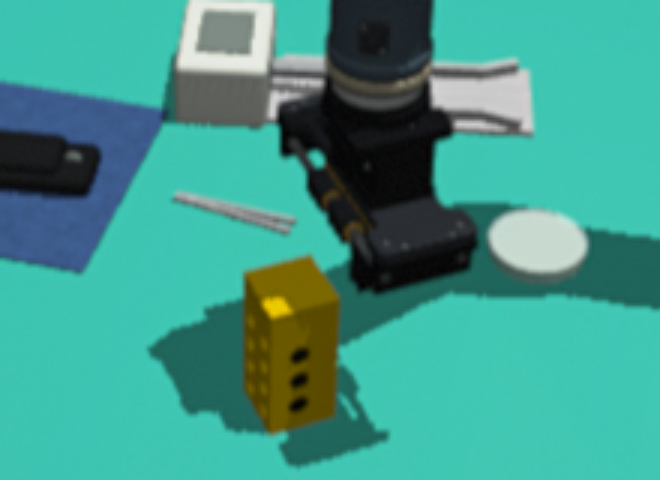

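The rack stands undisturbed at about (290,350) in the crop, with the closed fingers behind its big-hole face. Now a slow push.

```bash
echo '[[[0, 0, 0], [0.005, 0, 0], 0], [[0, 0, 0], [0.01, 0, 0], 0], [[0, 0, 0], [0.014, 0, 0], 0], [[0, 0, 0], [0.017, 0, 0], 0], [[0, 0, 0], [0.02, 0, 0], 0], [[0, 0, 0], [0.023, 0, 0], 0], [[0, 0, 0], [0.026, 0, 0], 0], [[0, 0, 0], [0.029, 0, 0], 0]]' | python3 steer.py
echo '[[[0, 0, 0], [0.004, 0, -0.001], 0], [[0, 0, 0], [0.008, 0, -0.003], 0], [[0, 0, 0], [0.012, 0, -0.004], 0], [[0, 0, 0], [0.016, 0, -0.006], 0], [[0, 0, 0], [0.02, 0, -0.007], 0], [[0, 0, 0], [0.024, 0, -0.008], 0], [[0, 0, 0], [0.028, 0, -0.009], 0], [[0, 0, 0], [0.032, 0, -0.01], 0]]' | python3 steer.py
python3 -c "
from h import *
s=viewer.snapshot('side');c=bright(s,(250,250,380,400),40);print(cv2.boundingRect(c),cv2.contourArea(c))"
```

```text
clock: 3.55
position: [0.5178, 0.2006, 0.1124]
ee_rot: [0.949, 0.316, -0.0, 0.0]
ft_force: [-0.6, -0.1, 0.5]
width: 0.0005
grip_force: 0.5
clock: 4.35
position: [0.5438, 0.2201, 0.1226]
ee_rot: [0.949, 0.316, 0.0, 0.0]
ft_force: [0.1, -1.2, -0.7]
width: 0.0003
grip_force: 0.0
(285, 287, 44, 57) 1209.0
```

```bash
echo '[[[0, 0, 0], [0.004, 0, -0.001], 0], [[0, 0, 0], [0.008, 0, -0.002], 0], [[0, 0, 0], [0.012, 0, -0.003], 0], [[0, 0, 0], [0.015, 0, -0.004], 0], [[0, 0, 0], [0.018, 0, -0.005], 0], [[0, 0, 0], [0.018, 0, -0.005], 0]]' | python3 steer.py
python3 -c "
from h import *
s=viewer.snapshot('side');c=bright(s,(220,250,380,420),40);print(cv2.boundingRect(c),cv2.contourArea(c))
cv2.imwrite('pics/p2.png',cv2.resize(s['img'][200:400,200:440],(720,600))[:,:,::-1])"
```

```text
clock: 5.0
position: [0.5583, 0.231, 0.1277]
ee_rot: [0.949, 0.316, 0.0, -0.0]
ft_force: [0.4, -0.3, -0.1]
width: 0.0003
grip_force: 0.0
(248, 314, 59, 46) 1787.5
```

View pics/p2.png

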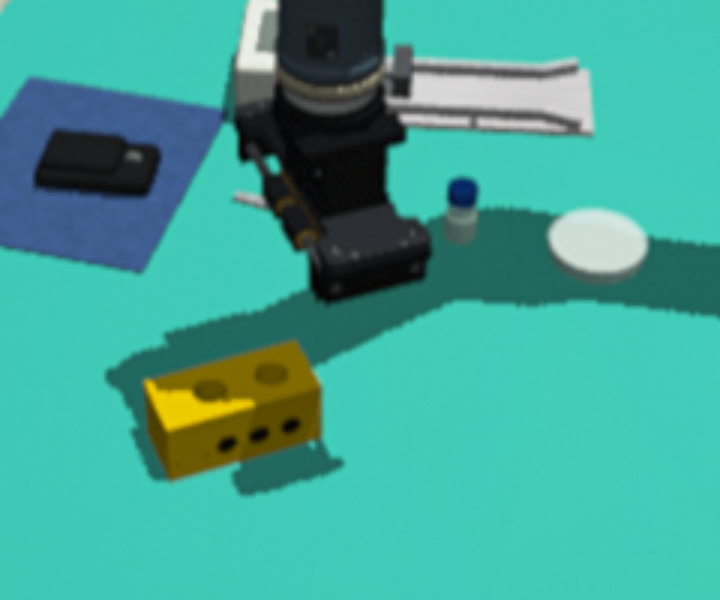

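The rack has toppled and lies with both big holes up. Top-face corners in the crop are about (146,381), (297,342), (321,378) and (168,430). I'll lift the hand and measure.

```bash
echo '[[[0, 0, 0], [-0.02, 0, -0.03], 0.087], [[0, 0, 0], [-0.03, 0, -0.07], 0.087], [[0, 0, 0], [-0.03, 0, -0.1], 0.087], [[0, 0, 0], [-0.03, 0, -0.1], 0.087]]' | python3 steer.py
python3 - <<'E'
from h import *
s=viewer.snapshot("side")
P=[onz(s,200+u/3-.33,200+v/3-.33,.054)[:2] for u,v in((146,381),(297,342),(321,378),(168,430))]
print(np.round(P,4).tolist(),np.mean(P,0),cv2.minAreaRect(np.array(P,np.float32)*1000))
for n in("side","top"):
    s=viewer.snapshot(n);m=yellow(s);u0,v0,u1,v1=(220,250,380,420) if n=="side" else (200,200,290,300)
    k=np.zeros_like(m);k[v0:v1,u0:u1]=m[v0:v1,u0:u1];c=max(cv2.findContours(k,0,1)[0],key=cv2.contourArea)
    print(n,cv2.boundingRect(c),cv2.contourArea(c),cv2.minAreaRect(c),rect(s,c,.054))
    if n=="top": cv2.imwrite("pics/p3.png",cv2.resize(s["img"][200:300,200:300],(600,600),interpolation=cv2.INTER_CUBIC)[:,:,::-1])
E
```

```text
clock: 5.45
position: [0.536, 0.2139, 0.2324]
ee_rot: [0.949, 0.316, 0.005, -0.0]
ft_force: [0.5, 0.6, 0.5]
width: 0.0249
grip_force: 0.0
[[0.679, 0.2909], [0.5833, 0.2211], [0.5557, 0.2538], [0.6473, 0.3339]] [0.61632706 0.27492507] ((614.3818359375, 276.37896728515625), (121.23553466796875, 53.410972595214844), 36.47388458251953)
side (248, 314, 59, 46) 1790.0 ((277.5577087402344, 335.7115478515625), (34.117549896240234, 58.41205596923828), 74.74488067626953) ((607.9599609375, 298.89874267578125), (131.25961303710938, 100.8265609741211), 36.00811767578125)
top (233, 220, 6, 5) 9.0 ((235.50003051757812, 222.50003051757812), (5.656853675842285, 2.8284268379211426), 45.0) ((669.9130859375, 287.057861328125), (18.42377471923828, 8.94233512878418), 46.90217590332031)
```

View pics/p3.png

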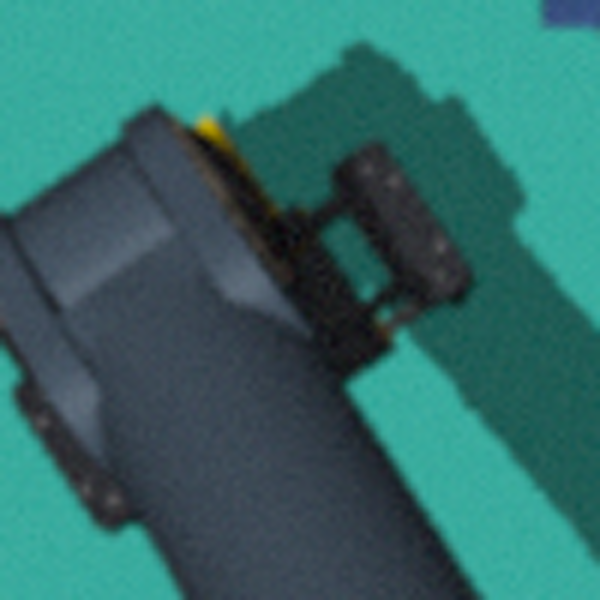

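The arm hides the rack from the top camera, so I'll use the side measurement: centre (0.6145, 0.275), yaw 36.5°, which agrees with the tipping geometry.

```bash
python3 -c "
from h import *
plan([.6145,.275,.10],36.5);plan([.6145,.275,.032],36.5)"
```

```text
turn [0.0001 0.0014 0.0056] shift [ 0.1028 -0.0017  0.1266]
turn [0.0001 0.0014 0.0056] shift [ 0.1029 -0.0017  0.1946]
```

```bash
echo '[[[0, 0, 0.005], [0.04, 0, 0], 0.087], [[0, 0, 0.005], [0.08, -0.002, 0.02], 0.087], [[0, 0, 0.005], [0.1, -0.002, 0.06], 0.087], [[0, 0, 0.005], [0.1, -0.002, 0.1], 0.087], [[0, 0, 0.005], [0.1, -0.002, 0.1], 0.087], [[0, 0, 0.005], [0.1, -0.002, 0.1], 0.087]]' | python3 steer.py
python3 -c "
from h import *
plan([.6145,.275,.032],36.5)
s=viewer.snapshot('side');cv2.imwrite('pics/p4.png',cv2.resize(s['img'][220:400,200:400],(660,594))[:,:,::-1])"
```

```text
clock: 6.2
position: [0.6118, 0.2738, 0.1262]
ee_rot: [0.95, 0.314, -0.002, 0.0]
ft_force: [-0.3, 0.2, 0.5]
width: 0.0827
grip_force: 0.0
turn [-0.0009  0.0034  0.001 ] shift [0.0032 0.0007 0.0942]
```

View pics/p4.png

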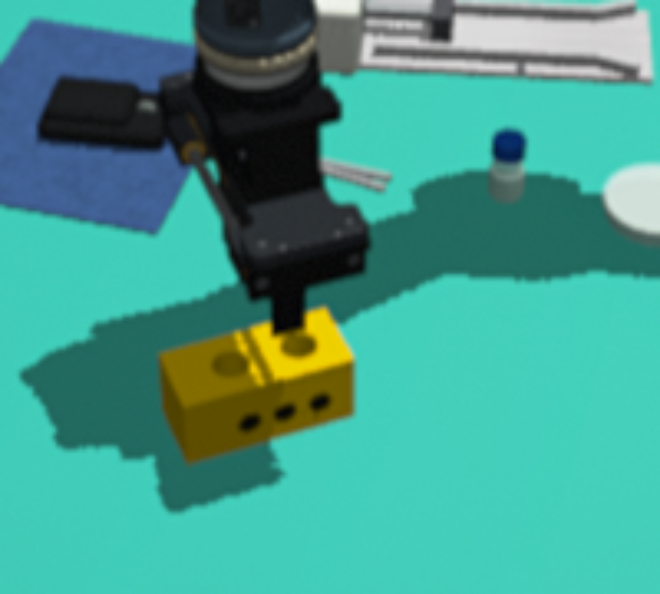

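The open hand is over the lying rack, with the near finger at (290,310). I'll descend.

```bash
echo '[[[0, 0, 0], [0.003, 0, 0.025], 0.087], [[0, 0, 0], [0.003, 0, 0.045], 0.087], [[0, 0, 0], [0.003, 0, 0.06], 0.087], [[0, 0, 0], [0.003, 0, 0.075], 0.087], [[0, 0, 0], [0.003, 0, 0.088], 0.087], [[0, 0, 0], [0.003, 0, 0.094], 0.087], [[0, 0, 0], [0.003, 0, 0.094], 0.087]]' | python3 steer.py
```

```text
clock: 6.95
position: [0.6148, 0.2757, 0.0328]
ee_rot: [0.95, 0.314, -0.001, 0.0]
ft_force: [-0.3, 0.8, 0.4]
width: 0.087
grip_force: 0.0
```

```bash
echo '[[[0, 0, 0], [0, 0, 0], 0.06], [[0, 0, 0], [0, 0, 0], 0.055], [[0, 0, 0], [0, 0, 0], 0.045], [[0, 0, 0], [0, 0, 0], 0.045], [[0, 0, 0], [0, 0, 0], 0.045], [[0, 0, 0], [0, 0, 0], 0.045]]' | python3 steer.py 25
python3 -c "
from h import *
s=r.sense();print(s['position'],s['width'],s['grip_force'],s['ft_force'])"
```

```text
clock: 7.55
position: [0.6154, 0.2758, 0.0338]
ee_rot: [0.95, 0.314, 0.0, 0.0]
ft_force: [-0.0, -0.0, 1.4]
width: 0.0538
grip_force: 25.0
[0.61543478 0.27575824 0.0338191 ] 0.05375330476997726 24.967345056638464 [-3.80826793e-04 -4.31154703e-02  1.35955086e+00]
```

```bash
echo '[[[0, 0, 0], [0, 0, -0.005], 0.045], [[0, 0, 0], [0, 0, -0.02], 0.045], [[0, 0, 0], [0, 0, -0.05], 0.045], [[0, 0, 0], [0, 0, -0.08], 0.045], [[0, 0, 0], [0, 0, -0.105], 0.045], [[0, 0, 0], [0, 0, -0.105], 0.045]]' | python3 steer.py
python3 - <<'E'
from h import *
s=viewer.snapshot("side");im=s["img"].astype(float)[:,:,0]
def cross(x,th,c0,c1):
    x=x[c0:c1];i=np.where(np.diff((x>th).astype(int))!=0)[0]
    return [c0+k+(th-x[k])/(x[k+1]-x[k]) for k in i]
y=np.radians(11.0);d=np.array([np.cos(y),np.sin(y)]);n=np.array([-d[1],d[0]]);O=np.array([.5291,-.2006])
N=[onz(s,u,cross(im[:,u],120,215,260)[-1],.0)[:2]-O for u in range(320,392,4)]
F=[onz(s,cross(im[v],120,370,420)[-1],v,.006)[:2]-O for v in range(226,241,2)]
print("near y (50)",np.round([p@n for p in N],4),"front x (-.11)",np.round([p@d for p in F],4))
plan([*(O-.025*d),.138],11.0)
E
```

```text
clock: 8.15
position: [0.6173, 0.2779, 0.1436]
ee_rot: [0.95, 0.314, 0.004, -0.001]
ft_force: [0.2, 1.3, -3.8]
width: 0.0538
grip_force: 25.0
near y (50) [0.0454 0.0445 0.0444 0.0444 0.0452 0.0455 0.045  0.0447 0.0448 0.0439
 0.0457 0.0449 0.0447 0.0448 0.0453 0.0454 0.0448 0.0431] front x (-.11) [-0.1112 -0.1112 -0.1114 -0.1112 -0.1111 -0.1111 -0.1114 -0.1111]
turn [-2.000e-04 -4.400e-03  4.459e-01] shift [-0.3767  0.321   0.0015]
```

```bash
python3 - <<'E'
from h import *
y=np.radians(11.0);d=np.array([np.cos(y),np.sin(y)]);n=np.array([-d[1],d[0]]);O=np.array([.5291,-.2006])
for nm,box in(("top",(370,235,400,265)),("side",(320,208,350,242))):
    s=viewer.snapshot(nm);g=cv2.cvtColor(s["img"],cv2.COLOR_RGB2GRAY);u0,v0,u1,v1=box
    m=np.zeros_like(g);m[v0:v1,u0:u1]=(g[v0:v1,u0:u1]<95)*255
    c=max(cv2.findContours(m,0,1)[0],key=cv2.contourArea)
    P=np.array([onz(s,*p,.041)[:2]-O for p in c[:,0].astype(float)]);
    print(nm,cv2.boundingRect(c),"y",(P@n).min(),(P@n).max(),"x",(P@d).min(),(P@d).max())
    o=s["img"][v0-8:v1+12,u0-10:u1+10]
    cv2.imwrite(f"pics/k_{nm}.png",cv2.resize(o,None,fx=9,fy=9,interpolation=cv2.INTER_CUBIC)[:,:,::-1])
s=viewer.snapshot("top");g=s["img"].astype(float).mean(2)
for X in(-.05,-.035,-.02,0.,.015,.03): # profile across lane at rail-top height
    q=[proj(s,[*(O+X*d+t*n),.018]) for t in np.arange(-.06,.0605,.002)]
    q=np.array(q,np.float32);p=cv2.remap(g.astype(np.float32),q[None,:,0],q[None,:,1],1)[0];print(X,p.astype(int).tolist())
E
```

```text
top (376, 247, 16, 8) y -0.021889716409569847 0.028304117455466335 x 0.05965368391264126 0.07794016445361132
side (320, 216, 30, 17) y -0.01922403904742049 0.05897105473407605 x 0.025776010147418878 0.10588023120962174
-0.05 [131, 131, 130, 130, 138, 151, 174, 193, 206, 209, 209, 209, 205, 198, 181, 170, 173, 186, 200, 206, 208, 208, 208, 208, 207, 207, 208, 208, 208, 208, 208, 208, 209, 209, 207, 208, 208, 207, 208, 209, 208, 208, 207, 208, 209, 208, 205, 199, 185, 178, 183, 195, 204, 208, 202, 190, 164, 146, 133, 130, 130]
-0.035 [129, 129, 130, 131, 136, 148, 171, 193, 203, 207, 208, 209, 207, 199, 182, 168, 174, 186, 202, 206, 208, 209, 208, 206, 206, 207, 207, 209, 210, 209, 208, 207, 209, 209, 208, 208, 208, 210, 209, 208, 207, 207, 208, 207, 206, 205, 203, 199, 186, 176, 184, 195, 207, 204, 194, 175, 156, 140, 129, 127, 130]
-0.02 [132, 131, 129, 130, 136, 153, 175, 196, 204, 208, 206, 208, 208, 202, 186, 166, 175, 186, 201, 206, 207, 209, 209, 208, 209, 209, 208, 207, 207, 209, 209, 208, 208, 208, 207, 207, 206, 207, 208, 208, 209, 210, 209, 208, 207, 208, 206, 200, 186, 170,
[... 288 characters left out ...]
9, 206, 199, 186, 175, 174, 162, 144, 132, 128, 128, 129, 129, 127, 128, 131]
0.015 [131, 130, 129, 130, 136, 150, 174, 197, 205, 208, 208, 209, 208, 200, 183, 165, 176, 189, 202, 207, 210, 208, 207, 207, 208, 208, 207, 208, 208, 209, 209, 208, 208, 208, 208, 208, 207, 207, 208, 208, 209, 209, 207, 207, 209, 208, 206, 200, 186, 169, 184, 197, 208, 206, 197, 176, 156, 137, 133, 129, 128]
0.03 [129, 129, 129, 131, 136, 150, 171, 196, 203, 208, 208, 209, 209, 202, 189, 168, 176, 189, 202, 207, 208, 208, 208, 209, 208, 207, 208, 209, 208, 207, 207, 208, 209, 208, 208, 209, 209, 209, 208, 207, 206, 207, 207, 206, 208, 208, 208, 201, 190, 173, 179, 191, 201, 203, 200, 178, 156, 140, 131, 129, 129]
```

```bash
echo '[[[0, 0, 0.05], [-0.033, 0.028, 0], 0.045], [[0, 0, 0.1], [-0.066, 0.056, 0], 0.045], [[0, 0, 0.15], [-0.1, 0.085, 0], 0.045], [[0, 0, 0.2], [-0.133, 0.113, 0], 0.045], [[0, 0, 0.25], [-0.166, 0.142, 0], 0.045], [[0, 0, 0.3], [-0.2, 0.17, 0], 0.045], [[0, 0, 0.35], [-0.233, 0.199, 0], 0.045], [[0, 0, 0.4], [-0.265, 0.226, 0], 0.045]]' | python3 steer.py
python3 -c "
from h import *
plan([.4996,-.2063,.138],11.0)"
```

```text
clock: 9.15
position: [0.5351, -0.0654, 0.1371]
ee_rot: [0.993, 0.117, -0.001, -0.0]
ft_force: [1.2, 0.2, -3.4]
width: 0.0537
grip_force: 25.0
turn [-0.0007  0.0028  0.0434] shift [-0.0674  0.1287 -0.0008]
```

```bash
echo '[[[0, 0, 0.02], [-0.017, 0.03, 0], 0.045], [[0, 0, 0.045], [-0.034, 0.065, 0], 0.045], [[0, 0, 0.045], [-0.05, 0.1, 0], 0.045], [[0, 0, 0.045], [-0.067, 0.128, 0], 0.045], [[0, 0, 0.045], [-0.067, 0.128, 0.03], 0.045], [[0, 0, 0.045], [-0.067, 0.128, 0.06], 0.045], [[0, 0, 0.045], [-0.067, 0.128, 0.07], 0.045], [[0, 0, 0.045], [-0.067, 0.128, 0.07], 0.045]]' | python3 steer.py
python3 - <<'E'
from h import *
plan([.4996,-.2063,.04],11.0)
a=viewer.snapshot("side");b=viewer.snapshot("top")
A=cv2.resize(a["img"][185:265,275:415],(800,457),interpolation=cv2.INTER_CUBIC)
cv2.imwrite("pics/p5.png",A[:,:,::-1])
m=yellow(b);m[:,:340]=0;m[:,440:]=0;print("top yellow px",(m>0).sum())
E
```

```text
clock: 9.95
position: [0.5001, -0.2027, 0.0663]
ee_rot: [0.995, 0.097, -0.002, -0.001]
ft_force: [0.1, 0.0, -2.6]
width: 0.0537
grip_force: 25.0
turn [-0.0031  0.0046  0.0014] shift [-0.001   0.0035  0.0263]
top yellow px 100
```

View pics/p5.png

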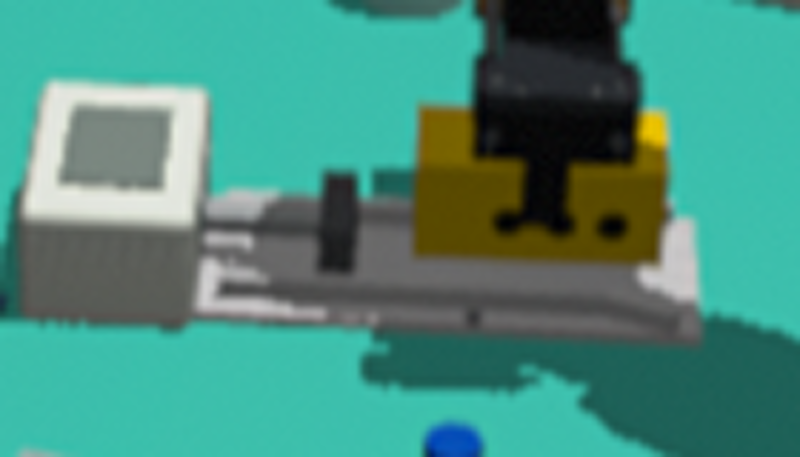

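The side crop shows the rack level above the lane: its near bottom edge runs from (413,257) to (660,265), and the carriage is at (338,225), clear of it. I'll compare rack and lane laterally within each camera.

```bash
python3 - <<'E'
from h import *
y=np.radians(11.0);d=np.array([np.cos(y),np.sin(y)]);n=np.array([-d[1],d[0]]);O=np.array([.5291,-.2006])
p=r.sense()["position"];print("tcp in loader",(p[:2]-O)@d,(p[:2]-O)@n,p[2])
a=viewer.snapshot("side");b=viewer.snapshot("top")
f=lambda u,v,z:[round(float((onz(a,275+u/5.714-.41,185+v/5.714-.41,z)[:2]-O)@e),4) for e in(d,n)]
zb=p[2]-.0338
print("rack bottom corners",f(413,257,zb),f(660,265,zb),"top-near",f(416,165,zb+.054),f(664,174,zb+.054))
print("rail outer foot z6",f(300,302,.006),f(500,309,.006),"floor foot z0",f(450,335,0),f(650,345,0))
print("carriage front top near/far",f(354,186,.041),f(357,173,.041))
m=yellow(b);m[:,:340]=0;m[:,440:]=0
v,u=np.nonzero(m);Q=np.array([onz(b,x,w,zb+.054)[:2]-O for x,w in zip(u.astype(float),v.astype(float))])
X,Y=Q@d,Q@n
for lo in np.arange(-.11,.06,.01):
    k=(X>=lo)&(X<lo+.01)
    if k.any():print(round(lo,3),k.sum(),Y[k].min().round(4),Y[k].max().round(4))
E
```

```text
tcp in loader -0.026619656302786236 0.0025086546729228523 0.06889069303654126
rack bottom corners [0.0309, 0.0363] [-0.088, 0.033] top-near [0.032, 0.0376] [-0.085, 0.0352]
rail outer foot z6 [0.0846, 0.0376] [-0.0127, 0.0353] floor foot z0 [0.0111, 0.0505] [-0.0856, 0.0507]
carriage front top near/far [0.0613, -0.0136] [0.0602, -0.0252]
-0.09 6 0.011 0.0323
-0.08 26 0.0099 0.0342
-0.07 18 0.0171 0.0331
0.02 29 0.0058 0.0345
0.03 15 0.0023 0.0334
```

```bash
echo '[[[0, 0, 0], [-0.001, 0.0025, 0], 0.045], [[0, 0, 0], [-0.001, 0.0025, 0.003], 0.045], [[0, 0, 0], [-0.001, 0.0025, 0.006], 0.045], [[0, 0, 0], [-0.001, 0.0025, 0.009], 0.045], [[0, 0, 0], [-0.001, 0.0025, 0.012], 0.045], [[0, 0, 0], [-0.001, 0.0025, 0.014], 0.045], [[0, 0, 0], [-0.001, 0.0025, 0.016], 0.045], [[0, 0, 0], [-0.001, 0.0025, 0.018], 0.045]]' | python3 steer.py
python3 -c "
from h import *
plan([.4996,-.2063,.04],11.0)
print(r.sense()['torque'],r.sense()['ft_force'])"
```

```text
clock: 10.95
position: [0.5014, -0.2062, 0.0504]
ee_rot: [0.995, 0.096, 0.0, 0.0]
ft_force: [0.2, -0.3, -3.5]
width: 0.0537
grip_force: 25.0
turn [ 0.     -0.      0.0009] shift [-0.0018 -0.0002  0.0104]
[-0.02610369  0.02013032  0.02394061] [ 0.19023287 -0.32266559 -3.52692321]
```

```bash
echo '[[[0, 0, 0], [0, 0, 0.002], 0.045], [[0, 0, 0], [0, 0, 0.004], 0.045], [[0, 0, 0], [0, 0, 0.006], 0.045], [[0, 0, 0], [0, 0, 0.007], 0.045], [[0, 0, 0], [0, 0, 0.008], 0.045], [[0, 0, 0], [0, 0, 0.008], 0.045]]' | python3 steer.py
python3 -c "
from h import *
s=r.sense();print(s['torque'],s['ft_force'],s['position'])"
```

```text
clock: 11.55
position: [0.5013, -0.2062, 0.0424]
ee_rot: [0.995, 0.096, -0.0, -0.0]
ft_force: [0.7, -0.3, -2.9]
width: 0.054
grip_force: 25.0
[0.0228835  0.00827954 0.00131475] [ 0.73649028 -0.32112991 -2.94967579] [ 0.50132094 -0.20619217  0.04243923]
```

```bash
echo '[[[0, 0, 0], [0, 0, 0.0007], 0.045], [[0, 0, 0], [0, 0, 0.0014], 0.045], [[0, 0, 0], [0, 0, 0.002], 0.045], [[0, 0, 0], [0, 0, 0.002], 0.045]]' | python3 steer.py; echo '[[[0, 0, 0], [0, 0, 0.0005], 0.045], [[0, 0, 0], [0, 0, 0.0005], 0.045]]' | python3 steer.py
```

```text
clock: 11.95
position: [0.5013, -0.2062, 0.0405]
ee_rot: [0.995, 0.096, -0.0, 0.0]
ft_force: [-0.1, 0.3, -3.6]
width: 0.0537
grip_force: 25.0
clock: 12.15
position: [0.5013, -0.2062, 0.04]
ee_rot: [0.995, 0.096, -0.0, 0.0]
ft_force: [0.3, 0.6, -3.1]
width: 0.0538
grip_force: 25.0
```

```bash
echo '[[[0, 0, 0], [0, 0, 0.0005], 0.045], [[0, 0, 0], [0, 0, 0.0005], 0.045]]' | python3 steer.py; echo '[[[0, 0, 0], [0, 0, 0.0005], 0.045], [[0, 0, 0], [0, 0, 0.0005], 0.045]]' | python3 steer.py;  echo '[[[0, 0, 0], [0, 0, 0.0005], 0.045], [[0, 0, 0], [0, 0, 0.0005], 0.045]]' | python3 steer.py
```

```text
clock: 12.35
position: [0.5014, -0.2062, 0.0398]
ee_rot: [0.995, 0.096, 0.0, 0.0]
ft_force: [-0.3, 0.2, -0.9]
width: 0.0539
grip_force: 25.0
clock: 12.55
position: [0.5014, -0.2062, 0.0397]
ee_rot: [0.995, 0.096, -0.0, 0.0]
ft_force: [-2.9, 0.5, 5.3]
width: 0.0532
grip_force: 25.0
clock: 12.75
position: [0.5014, -0.2062, 0.0397]
ee_rot: [0.995, 0.096, -0.0, 0.0]
ft_force: [-4.1, 1.0, 9.7]
width: 0.0539
grip_force: 25.0
```

```bash
echo '[[[0, 0, 0], [0, 0, -0.0006], 0.045], [[0, 0, 0], [0, 0, -0.0011], 0.045], [[0, 0, 0], [0, 0, -0.0011], 0.045]]' | python3 steer.py; echo '[[[0, 0, 0], [0.004, 0, 0], 0.045], [[0, 0, 0], [0.008, 0, 0], 0.045], [[0, 0, 0], [0.012, 0, 0], 0.045], [[0, 0, 0], [0.012, 0, 0], 0.045]]' | python3 steer.py
python3 -c "
from h import *
s=r.sense();print(s['torque'],s['ft_force'],s['position'])"
```

```text
clock: 13.05
position: [0.5014, -0.2062, 0.0397]
ee_rot: [0.995, 0.096, 0.0, 0.0]
ft_force: [-2.1, 0.9, 2.8]
width: 0.0534
grip_force: 25.0
clock: 13.45
position: [0.5141, -0.2041, 0.0398]
ee_rot: [0.995, 0.096, 0.001, 0.0]
ft_force: [-1.7, -0.1, 2.3]
width: 0.0539
grip_force: 25.0
[-0.23304149  0.25316541 -0.10820957] [-1.68778933 -0.0832116   2.26920379] [ 0.51410198 -0.20412132  0.03975953]
```

```bash
echo '[[[0, 0, 0], [0.003, 0, -0.0004], 0.045], [[0, 0, 0], [0.006, 0, -0.0004], 0.045], [[0, 0, 0], [0.009, 0, -0.0004], 0.045], [[0, 0, 0], [0.012, 0, -0.0004], 0.045], [[0, 0, 0], [0.015, 0, -0.0004], 0.045], [[0, 0, 0], [0.018, 0, -0.0004], 0.045], [[0, 0, 0], [0.018, 0, -0.0004], 0.045]]' | python3 steer.py
python3 -c "
from h import *
s=r.sense();print(s['torque'],s['ft_force'],s['position'])"
```

```text
clock: 14.15
position: [0.5288, -0.2004, 0.0398]
ee_rot: [0.995, 0.096, -0.002, -0.0]
ft_force: [-6.1, -0.3, 3.1]
width: 0.0534
grip_force: 25.0
[-0.11988224  1.2188944  -0.08094045] [-6.06685547 -0.28421184  3.05568011] [ 0.52882746 -0.20041504  0.03975223]
```

```bash
echo '[[[0, 0, 0], [0.003, 0, -0.0003], 0.045], [[0, 0, 0], [0.006, 0, -0.0003], 0.045], [[0, 0, 0], [0.009, 0, -0.0003], 0.045], [[0, 0, 0], [0.012, 0, -0.0003], 0.045], [[0, 0, 0], [0.015, 0, -0.0003], 0.045], [[0, 0, 0], [0.018, 0, -0.0003], 0.045], [[0, 0, 0], [0.021, 0, -0.0003], 0.045], [[0, 0, 0], [0.024, 0, -0.0003], 0.045]]' | python3 steer.py
python3 -c "
from h import *
s=r.sense();print(s['torque'],s['ft_force'],s['position'])"
```

```text
clock: 14.95
position: [0.5518, -0.1959, 0.0398]
ee_rot: [0.995, 0.096, -0.003, -0.0]
ft_force: [-7.6, -0.0, 3.1]
width: 0.0539
grip_force: 25.0
[-0.06877592  1.29896736 -0.07564106] [-7.58288795 -0.02772145  3.13852828] [ 0.55184064 -0.19588464  0.03980797]
```

```bash
echo '[[[0, 0, 0], [0.001, 0, -0.0002], 0.045], [[0, 0, 0], [0.002, 0, -0.0002], 0.045], [[0, 0, 0], [0.003, 0, -0.0002], 0.045], [[0, 0, 0], [0.004, 0, -0.0002], 0.045], [[0, 0, 0], [0.005, 0, -0.0002], 0.045], [[0, 0, 0], [0.006, 0, -0.0002], 0.045], [[0, 0, 0], [0.007, 0, -0.0002], 0.045], [[0, 0, 0], [0.008, 0, -0.0002], 0.045]]' | python3 steer.py; for i in 1; do echo '[[[0, 0, 0], [0.0007, 0, 0], 0.045], [[0, 0, 0], [0.0014, 0, 0], 0.045], [[0, 0, 0], [0.002, 0, 0], 0.045], [[0, 0, 0], [0.002, 0, 0], 0.045]]' | python3 steer.py; done
```

```text
clock: 15.75
position: [0.5603, -0.1943, 0.0398]
ee_rot: [0.995, 0.096, -0.002, -0.0]
ft_force: [-5.5, -0.9, -0.3]
width: 0.0542
grip_force: 25.0
clock: 16.15
position: [0.5624, -0.1939, 0.0398]
ee_rot: [0.995, 0.096, -0.002, -0.0]
ft_force: [-4.5, -1.1, -0.3]
width: 0.0536
grip_force: 25.0
```

```bash
echo '[[[0, 0, 0], [0.0005, 0, 0], 0.045], [[0, 0, 0], [0.001, 0, 0], 0.045], [[0, 0, 0], [0.001, 0, 0], 0.045]]' | python3 steer.py; echo '[[[0, 0, 0], [0.0005, 0, 0], 0.045], [[0, 0, 0], [0.0005, 0, 0], 0.045]]' | python3 steer.py; echo '[[[0, 0, 0], [0.0005, 0, 0], 0.045], [[0, 0, 0], [0.0005, 0, 0], 0.045]]' | python3 steer.py
```

```text
clock: 16.45
position: [0.5625, -0.1938, 0.0398]
ee_rot: [0.995, 0.096, -0.003, -0.0]
ft_force: [-7.1, -0.3, 2.7]
width: 0.0534
grip_force: 25.0
clock: 16.65
position: [0.5625, -0.1938, 0.0398]
ee_rot: [0.995, 0.096, -0.003, -0.0]
ft_force: [-8.3, -1.1, 3.4]
width: 0.0536
grip_force: 25.0
clock: 16.85
position: [0.5625, -0.1938, 0.0398]
ee_rot: [0.995, 0.096, -0.004, -0.0]
ft_force: [-8.7, 0.5, 4.9]
width: 0.054
grip_force: 25.0
```

```bash
echo '[[[0, 0, 0], [0.0005, 0, -0.0002], 0.045], [[0, 0, 0], [0.001, 0, -0.0004], 0.045], [[0, 0, 0], [0.001, 0, -0.0004], 0.045]]' | python3 steer.py; echo '[[[0, 0, 0], [0.0005, 0, -0.0001], 0.045], [[0, 0, 0], [0.0005, 0, -0.0001], 0.045]]' | python3 steer.py
```

```text
clock: 17.15
position: [0.5626, -0.1937, 0.0399]
ee_rot: [0.995, 0.096, -0.005, -0.001]
ft_force: [-11.3, -0.9, 4.4]
width: 0.0535
grip_force: 25.0
clock: 17.35
position: [0.5626, -0.1937, 0.0399]
ee_rot: [0.995, 0.096, -0.005, -0.001]
ft_force: [-11.6, -0.9, 3.0]
width: 0.0539
grip_force: 25.0
```

Holding at about 11.5 N; a touch more, then hold for 0.7 s.

```bash
echo '[[[0, 0, 0], [0.0004, 0, -0.0002], 0.045], [[0, 0, 0], [0.0006, 0, -0.0002], 0.045], [[0, 0, 0], [0.0006, 0, -0.0002], 0.045]]' | python3 steer.py; echo '[[[0, 0, 0], [0, 0, 0], 0.045], [[0, 0, 0], [0, 0, 0], 0.045], [[0, 0, 0], [0, 0, 0], 0.045], [[0, 0, 0], [0, 0, 0], 0.045], [[0, 0, 0], [0, 0, 0], 0.045], [[0, 0, 0], [0, 0, 0], 0.045]]' | python3 steer.py
```

```text
clock: 17.65
position: [0.5627, -0.1936, 0.0399]
ee_rot: [0.995, 0.095, -0.006, -0.001]
ft_force: [-12.1, -0.9, 3.3]
width: 0.0539
grip_force: 25.0
clock: 18.25
position: [0.5627, -0.1936, 0.0399]
ee_rot: [0.995, 0.095, -0.006, -0.001]
ft_force: [-12.0, -0.7, 4.1]
width: 0.0539
grip_force: 25.0
```

```bash
echo '[[[0, 0, 0], [0.0003, 0, -0.0001], 0.045], [[0, 0, 0], [0.0005, 0, -0.0002], 0.045], [[0, 0, 0], [0.0005, 0, -0.0002], 0.045], [[0, 0, 0], [0.0005, 0, -0.0002], 0.045], [[0, 0, 0], [0.0005, 0, -0.0002], 0.045], [[0, 0, 0], [0.0005, 0, -0.0002], 0.045], [[0, 0, 0], [0.0005, 0, -0.0002], 0.045], [[0, 0, 0], [0.0005, 0, -0.0002], 0.045]]' | python3 steer.py
```

```text
clock: 19.05
position: [0.5627, -0.1936, 0.0399]
ee_rot: [0.995, 0.095, -0.006, -0.001]
ft_force: [-13.3, -0.7, 4.0]
width: 0.054
grip_force: 25.0
```

```bash
echo '[[[0, 0, 0], [-0.001, 0, 0], 0.045], [[0, 0, 0], [-0.002, 0, 0], 0.045], [[0, 0, 0], [-0.003, 0, 0], 0.045], [[0, 0, 0], [-0.0038, 0, 0], 0.045], [[0, 0, 0], [-0.0038, 0, 0], 0.045]]' | python3 steer.py
```

```text
clock: 19.55
position: [0.5627, -0.1937, 0.0401]
ee_rot: [0.995, 0.096, -0.002, -0.001]
ft_force: [-5.9, 0.2, -5.3]
width: 0.0541
grip_force: 25.0
```

```bash
echo '[[[0, 0, 0], [-0.0008, 0, 0.0003], 0.045], [[0, 0, 0], [-0.0012, 0, 0.0004], 0.045], [[0, 0, 0], [-0.0012, 0, 0.0004], 0.045]]' | python3 steer.py; echo '[[[0, 0, 0], [0, 0, 0], 0.057], [[0, 0, 0], [0, 0, 0], 0.06], [[0, 0, 0], [0, 0, 0], 0.064], [[0, 0, 0], [0, 0, 0], 0.07], [[0, 0, 0], [0, 0, 0], 0.08], [[0, 0, 0], [0, 0, 0], 0.08]]' | python3 steer.py 5
```

```text
clock: 19.85
position: [0.5627, -0.1938, 0.0404]
ee_rot: [0.995, 0.096, -0.001, -0.0]
ft_force: [-4.9, 0.0, -4.6]
width: 0.0536
grip_force: 25.0
clock: 20.45
position: [0.5641, -0.194, 0.0413]
ee_rot: [0.995, 0.096, 0.0, 0.0]
ft_force: [-0.3, -1.0, 0.4]
width: 0.0767
grip_force: 0.0
```

Released. Now raise the hand clear and look.

```bash
echo '[[[0, 0, 0], [0, 0, -0.01], 0.085], [[0, 0, 0], [0, 0, -0.03], 0.085], [[0, 0, 0], [0, 0, -0.06], 0.085], [[0, 0, 0], [0, 0, -0.1], 0.085], [[0, 0, 0], [0, 0, -0.14], 0.085], [[0, 0, 0], [-0.04, 0, -0.18], 0.085], [[0, 0, 0], [-0.08, 0, -0.2], 0.085], [[0, 0, 0], [-0.08, 0, -0.2], 0.085]]' | python3 steer.py
echo '[[[0, 0, 0], [0, 0.05, 0], 0.085], [[0, 0, 0], [0, 0.1, 0], 0.085], [[0, 0, 0], [0, 0.15, 0], 0.085], [[0, 0, 0], [0, 0.2, 0], 0.085], [[0, 0, 0], [0, 0.2, 0], 0.085], [[0, 0, 0], [0, 0.2, 0], 0.085]]' | python3 steer.py
python3 - <<'E'
from h import *
a=viewer.snapshot("side");b=viewer.snapshot("top")
o=np.zeros((480,780,3),np.uint8)
o[:274,:480]=cv2.resize(a["img"][185:265,275:415],(480,274),interpolation=cv2.INTER_CUBIC)
o[:450,480:]=cv2.resize(b["img"][195:315,345:425],(300,450),interpolation=cv2.INTER_CUBIC)
cv2.imwrite("pics/p6.png",o[:,:,::-1])
y=np.radians(11.0);d=np.array([np.cos(y),np.sin(y)]);n=np.array([-d[1],d[0]]);O=np.array([.5291,-.2006])
m=yellow(b);m[:,:340]=0;m[:,440:]=0
c=max(cv2.findContours(m,0,1)[0],key=cv2.contourArea);P=np.array([onz(b,*p,.06)[:2]-O for p in c[:,0].astype(float)])
print("x",(P@d).min(),(P@d).max(),"y",(P@n).min(),(P@n).max(),rect(b,c,.06)[2])
E
```

```text
clock: 21.25
position: [0.4826, -0.2119, 0.2454]
ee_rot: [0.996, 0.094, 0.002, 0.003]
ft_force: [0.3, 0.2, 0.3]
width: 0.0849
grip_force: 0.0
clock: 21.85
position: [0.5235, -0.4064, 0.24]
ee_rot: [0.995, 0.095, -0.0, -0.001]
ft_force: [0.4, 0.5, -0.4]
width: 0.0848
grip_force: 0.0
x -0.024387500109967822 0.09807715666200631 y -0.023960148659178872 0.032010795413947565 11.005242347717285
```

View pics/p6.png

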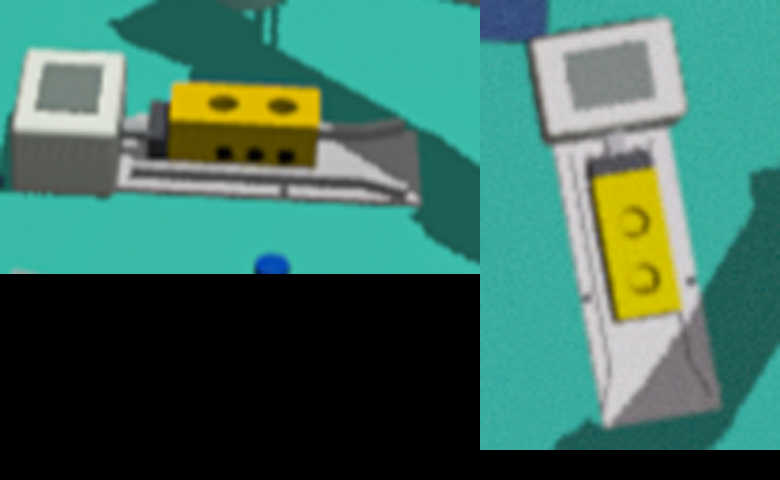

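The rack lies flat in the lane at yaw 11.0°, big holes up and flush against the carriage. Its centre is at x ≈ 36 mm (35 mm nominal), so the carriage is home.

```bash
python3 -c "
from station import r, viewer
print(r.job_done())"
```

```text
the job is handed in; nothing more can be done
None
```

The job is handed in: I toppled the rack so it lay big holes up, set it in the lane and slid the carriage to its stop, held 12–13 N measured at the wrist for over half a second, then let go; no other object was touched.

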